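Free a cross-threaded canister lid and screw it home

TASK

The lid of the white specimen transport canister has been started crooked: it is cross-threaded. Back it off anticlockwise until it drops level into the thread start, without forcing it while it is crooked, then screw it on clockwise until it sits level and stops tight, let go, and leave the other things on the trolley where they are.

Things in the scene. Friction and masses are not known exactly. Their poses are not given: they have to be found in the camera images.
- canister: White plastic specimen transport canister, 91 mm across, yellow band, 60 mm neck, clamped in a round dark weighted holder 124 mm across; fixed, it cannot move or turn. Origin: on its axis at the trolley top, z up. Thread starts at 0, 120 and 240 deg about its axis (0 is its x axis). Three small black closing marks on its upper edge, at -110, 10 and 130 deg.
- canister_rim (a point): Centre of the neck rim, 128 mm above the canister's origin, axes as the canister's. Outside the neck is a right-hand three-start thread: lead 24 mm per turn (3.8 mm per rad), starts 8 mm below the rim at 0, 120 and 240 deg, each rib running down clockwise from its start. Play between lid lugs and thread: 2.8 mm in height, about 1.2 mm sideways.
- mark_a (a point): Point in line with the closing mark at -110 deg: 34 mm from the canister's axis, 109 mm up, under the lid's edge. With the lid screwed tight, lid_lug (and the bar's white dot above it) stands here: the mark to expect if the lid is backed off only to the nearest thread start. The last 40 deg of turning need a firm grip on the bar (about 30 N); before that a light one (about 12 N) will do.
- mark_b (a point): As mark_a, at the closing mark at 10 deg; lid_lug comes here if the lid was started one thread further back.
- mark_c (a point): As mark_a, at the closing mark at 130 deg; lid_lug comes here if the lid was started two threads further back.
- lid: Loose blue screw lid, 81 mm across, 52 mm high, about 90 g. Origin: on its axis at the lower edge of the skirt, z to its top. At first cross-threaded, tipped about 10 deg down towards its +x side; clockwise turning then only jams it. Screwed down, its seal touches the rim (origin 102 mm above the canister's origin) up to 40 deg before it is tight; tight is a firm stop, its +x at a closing mark.
- lid_bar (a point): Centre of the top of the lid's finger bar, on the lid's axis, 52 mm above its origin, axes as the lid's. Bar: 66 mm long along x, 14 mm thick along y, 21 mm high above the lid's flat top; white dot at the +x end. While the lid is crooked this point is some 8 mm off the canister's axis: turn about the canister's axis. Level, the lid turns with little torque, sinking 3.8 mm per rad.
- lid_lug (a point): Middle of the lug inside the lid on its +x side, 34 mm off the axis, 7 mm above the lid's origin (two more at 120 and 240 deg; each 18 deg long). At first it is caught one thread low, 13 to 31 deg clockwise past the start at 0 deg; the others ride on top. Turned anticlockwise to between 15 and 90 deg beyond that start the lid is free, and drops level once let go.
- stain_jar: Bystander: clear staining jar with violet contents and black screw lid, 53 mm across, 99 mm high, loose. Origin at the centre of its underside.
- swab_pot: Bystander: frosted pot of cotton swabs, 62 mm across, 93 mm high with the swabs, loose. Origin at the centre of its underside.
- slide_box: Bystander: small white and green carton of microscope slides, 36 x 90 x 59 mm, loose. Origin at the centre of its underside.
- marker: Bystander: white marker pen with blue cap lying flat, 140 mm long, 13 mm thick, loose. Origin at the middle of its underside.
Not all that is in view belongs to the job. Of the things like the lid, leave any that is turquoise; of the rest the larger one is meant.

How it is judged:
On the way:
1. the lid has been backed off and sits level on the canister, in the thread start (angle between lid's own z axis and vertical below 0.05 rad and z of lid in the frame of canister between 0.1045 and 0.115 m and horizontal distance between lid and canister below 0.005 m), for 0.2 s.
At the end, for the whole second after the job is handed in: The lid is screwed tight on the canister: its lug lies within 9 mm (15 deg of turning) of one of the three closing marks, its skirt edge is less than 103.3 mm above the canister's origin (102 mm when fully home), tilted less than 0.035 rad (2 deg), within 4 mm of the canister's axis, and at rest (z of lid in the frame of canister between 0.1 and 0.1033 m and angle between lid's own z axis and vertical below 0.035 rad and horizontal distance between lid and canister below 0.004 m and linear speed of lid below 0.01 m/s and (horizontal distance between lid_lug and mark_a below 0.009 m or horizontal distance between lid_lug and mark_b below 0.009 m or horizontal distance between lid_lug and mark_c below 0.009 m)); the robot touches nothing.
It fails at once if the crooked lid is forced: more than 50 N between lid and canister while the lid is tilted more than 0.1 rad (angle between lid's own z axis and vertical above 0.1 rad and contact force between lid and canister above 50 N).
It fails at once if another thing is moved by more than 30 mm (distance of any of stain_jar, swab_pot, slide_box, marker from where it was at the start of the episode above 0.03 m).
It also fails if it takes over 64 s, if anything falls off the work surface, if the arm or the gripper's body presses on something with over 40 N, if the wrist force passes 120 N, or if a joint passes its speed limit or range.

ROBOT

A 6-joint arm with a two-finger parallel gripper is mounted at the origin on a cart in front of the work surface, level with it; the furniture and walls round the work are solid. World frame = base frame: x ahead of the robot, y to its left, z up, the work surface at z = 0. Lengths are in m, angles in rad, forces in N, time in s.
With the tool pointing down it reaches from about 0.2 to 0.875 m from the base axis. Payload 3.4 kg.
Tool frame: the origin (TCP) lies between the finger pads; the fingertips stand 25 mm ahead of it and the grasp point (between the pads) lies 6 mm ahead of it (r.nose_length is the z of the fingertips in the tool frame, in m); z points along the fingers, y is the line along which they close (so a half turn about z gives the same grasp; the last joint's range is limited). The gripper opens to 94 mm and grips with 3 to 60 N. Pads are 16 mm wide; open, the fingers measure 119 mm over their backs; the gripper's body (75 mm by 177 mm) begins 78 mm behind the grasp point.
Start: joints at [1.048, 0.276, 1.505, -0, 1.361, -0.121], TCP at [0.225, 0.529, 0.23] pointing down, gripper open.
Joint ranges: [-2.89, 2.89], [-0.75, 2.08], [0.22, 2.7], [-1.18, 4.32], [0.11, 2.71], [-2.7, 2.7]. Speed limits (rad/s): [2.57, 2.57, 3.14, 3.14, 3.14, 3.14].

INTERFACE

Orientations are given as a unit quaternion [w, x, y, z].
In Python, from plant import r, gripper_to, inverse_kinematics, vision, models, telemetry gives the robot as it stands. Calls block until the motion is done:
- r.move_to(position, orientation): joint-space move of the TCP to a pose.
- r.move_l(position, rot=None, vel=0.15, guard=None): straight line of the TCP; rot=None keeps the orientation; vel is the mean speed in m/s. With guard (N) it stops when the force on the tool has changed by that much, and returns True; else False.
- r.movej(angles): joint-space move.
- gripper_to(opening, f_grip=None): finger opening in m; f_grip is the grip in N (None keeps the last); returns when the fingers have stopped.
- r.hold(seconds).
- inverse_kinematics(position, orientation): joint angles nearest the present ones, or None.
- vision.snapshot(name): name is "scene" or "side" or "wrist"; returns the picture (384x512x3 uint8, red, green, blue); there is no depth.
- vision.get_calibration(name): a dict with "fx", "fy", "cx", "cy" (pixels), "position" and "orientation" of the camera in the world. Camera axes: x right, y down, z forward; pixel columns grow to the right and rows downward; lengths in m; the calibration is good to about 2 mm. A picture is of the moment at which its call begins: read the wrist's pose just before it. get_calibration takes no time and is no camera call; for the wrist camera it gives the pose at the moment of the call.
A pose or a line that the arm cannot do raises r.PlanningError and nothing moves.
- r.sign_off(): hands the job in; it is judged then, once.
Trained networks look in the newest picture that a camera, given by its name, has taken for a name from the list of things; names that differ only in an ending like _2 or _b are one class to them, and where a whole thing is asked for, a point or a joint stands for the part that bears it (a point fixed in the world has none). Each returns a list of dicts, best first, with "score" (0 to 1); they miss things now and then, are a little off and sometimes report something else, mostly with a low value. They report only what shows in the picture. A call takes as long as a camera call. They do not tell look-alikes from the thing itself.
- models.boxes_of(thing, camera): "at" ([x, y, z] in m, in world coordinates, good to about 4 mm: the middle of the surface that is visible of it).
- models.regions_of(thing, camera): "pixels" (384x512 bool, what is visible of it).
- models.mark_of(thing, camera): "at" ([x, y, z] in m, in world coordinates, good to about 4 mm: a listed point, or the origin of a listed thing).
Readings, each from a call of its own:
- telemetry.current_t(): time.
- telemetry.current_joints(): joint angles.
- telemetry.current_dq(): joint speeds.
- telemetry.current_joint_efforts(): joint torques, N m.
- telemetry.current_ee_pos(): TCP position.
- telemetry.current_tool_rot(): TCP orientation.
- telemetry.current_wrist_force(): force on the tool from outside, world axes, zero at the start.
- telemetry.current_torque(): the same for the moment, N m.
- telemetry.current_opening(): finger opening in m.
- telemetry.current_finger_force(): force on a finger pad.
Only numpy, scipy, OpenCV 4.12 (cv2) and the standard library are available. Lean on these libraries where they do the work, as an engineer would, in place of code of your own. Each camera call takes 0.05 s, during which the arm holds its last target. There are 200 camera calls.

## Working session

There is one attempt and no reset: what is moved stays moved. The work goes in short steps, each a Python script; the robot and the scene stay as the last script left them, time stands still between calls to the robot, and variables do not carry over. Pictures are saved under pics/ and viewed, at most 10 in all, crops included, and the job is handed in when it is done.

```bash
ls; mkdir -p pics; python3 - <<'E'
from plant import r, vision, models, telemetry
import cv2,numpy as np
ims=[]
for c in ("scene","side"):
    im=vision.snapshot(c); ims.append(im)
    k=vision.get_calibration(c); print(c,k)
    for t in ("canister","lid","lid_bar","lid_lug","stain_jar","swab_pot","slide_box","marker"):
        print(t,[(np.round(d["at"],3),round(d["score"],2)) for d in models.mark_of(t,c)[:3]])
cv2.imwrite("pics/a.png",cv2.cvtColor(cv2.resize(np.vstack(ims),(400*2,600*2))[:, :],cv2.COLOR_RGB2BGR)) if 0 else None
for i,im in enumerate(ims): cv2.imwrite(f"pics/a{i}.png",cv2.cvtColor(im,cv2.COLOR_RGB2BGR))
print(telemetry.current_t(),telemetry.current_tool_rot())
E
```

```text
pics
scene {'fx': 442.8444159774159, 'fy': 442.8444159774159, 'cx': 254.80202956543366, 'cy': 200.13399762527004, 'position': array([-0.01626925, -0.49079605,  0.90108082]), 'orientation': array([-0.3287737 ,  0.86182179, -0.3610794 ,  0.13708655])}
canister [(array([ 0.518, -0.094,  0.001]), 0.95)]
lid [(array([ 0.519,  0.042, -0.   ]), 0.81), (array([ 0.516, -0.095,  0.108]), 0.74), (array([ 0.344, -0.111, -0.003]), 0.58)]
lid_bar [(array([ 0.517, -0.088,  0.161]), 0.94), (array([0.518, 0.047, 0.034]), 0.86), (array([ 0.351, -0.11 ,  0.052]), 0.79)]
lid_lug [(array([ 0.531, -0.059,  0.108]), 0.9), (array([ 0.336, -0.142,  0.008]), 0.88)]
stain_jar [(array([0.416, 0.258, 0.001]), 0.83)]
swab_pot [(array([ 0.53 , -0.06 ,  0.111]), 0.73), (array([ 0.538, -0.252,  0.001]), 0.72), (array([ 0.497, -0.063,  0.115]), 0.28)]
slide_box [(array([ 0.496, -0.065,  0.111]), 0.69), (array([ 0.376, -0.256, -0.004]), 0.57)]
marker [(array([ 0.532, -0.061,  0.11 ]), 0.62), (array([0.351, 0.129, 0.   ]), 0.48)]
side {'fx': 435.3039758332718, 'fy': 435.3039758332718, 'cx': 261.8285229196624, 'cy': 182
[... 230 characters left out ...]
  0.106]), 0.61), (array([0.515, 0.05 , 0.002]), 0.59), (array([ 0.348, -0.109, -0.002]), 0.57)]
lid_bar [(array([ 0.35 , -0.114,  0.051]), 0.97), (array([ 0.519, -0.087,  0.161]), 0.72), (array([ 0.529, -0.062,  0.112]), 0.7)]
lid_lug [(array([ 0.337, -0.14 ,  0.006]), 0.91), (array([0.502, 0.028, 0.007]), 0.63), (array([ 0.529, -0.061,  0.111]), 0.6)]
stain_jar [(array([0.417, 0.258, 0.   ]), 0.8)]
swab_pot [(array([ 0.532, -0.257, -0.001]), 0.94), (array([ 0.517, -0.091, -0.003]), 0.65), (array([ 0.511, -0.092,  0.123]), 0.53)]
slide_box [(array([ 0.373, -0.256, -0.004]), 0.56)]
marker [(array([0.351, 0.132, 0.001]), 0.53)]
0.9 [1.01521957e-05 1.99561057e-01 9.79885391e-01 6.93161599e-05]
```

View pics/a0.png

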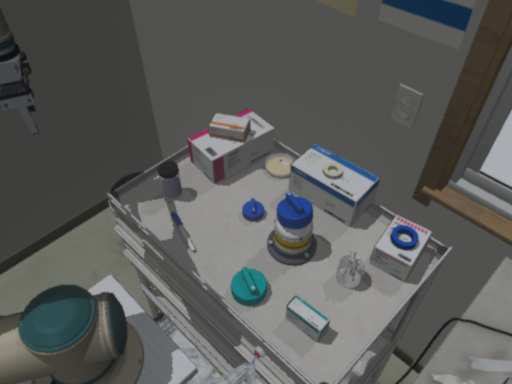

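```bash
python3 - <<'E'
import cv2
im=cv2.imread("pics/a1.png"); im0=cv2.imread("pics/a0.png")
from plant import vision
import numpy as np
from scipy.spatial.transform import Rotation as R
k=vision.get_calibration("scene");q=k["orientation"];Rm=R.from_quat([q[1],q[2],q[3],q[0]])
p=Rm.inv().apply(np.array([.516,-.092,.14])-k["position"]); u=int(k["fx"]*p[0]/p[2]+k["cx"]);v=int(k["fy"]*p[1]/p[2]+k["cy"]);print(u,v)
cv2.imwrite("pics/b.png",cv2.resize(im0[max(0,v-70):v+70,max(0,u-90):u+90],None,fx=4.2,fy=4.2,interpolation=cv2.INTER_CUBIC))
E
```

```text
294 206
```

View pics/b.png

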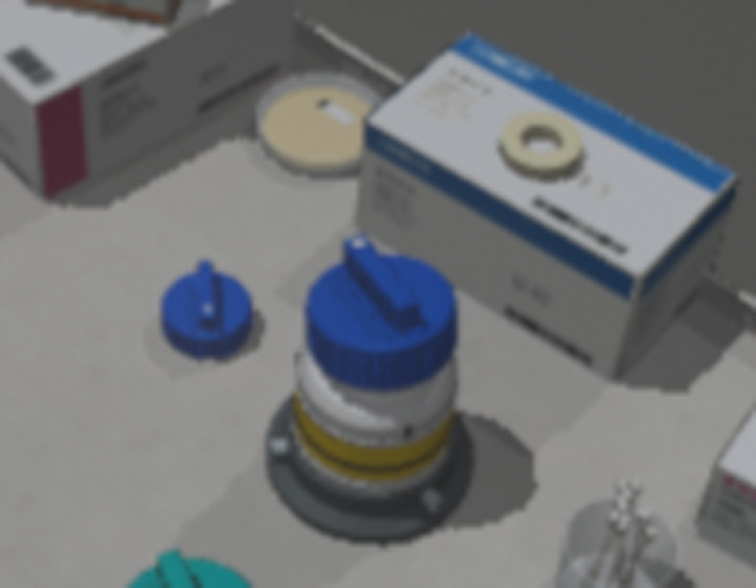

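The blue lid on the canister (around 294,206 in the scene view) is the target. Its white dot is at the far-left end, and the lug estimate gives a lid x yaw of about 67°. The turquoise lid (249,285) and the small blue one (253,210) are decoys. One closing mark shows at crop (407,430). Next I'll get a close view from above.

```bash
cat > h.py <<'E'
from plant import r, gripper_to, inverse_kinematics, vision, models, telemetry as T
import numpy as np, cv2
from scipy.spatial.transform import Rotation as R
def rot(yaw):  # tool down, tool y at world yaw (deg)
    a=np.radians(yaw); y=np.array([np.cos(a),np.sin(a),0]); z=np.array([0,0,-1.]); x=np.cross(y,z)
    q=R.from_matrix(np.c_[x,y,z]).as_quat(); return np.array([q[3],*q[:3]])
def cam(k):
    q=k["orientation"]; return R.from_quat([*q[1:],q[0]])
def proj(k,P):
    p=cam(k).inv().apply(np.atleast_2d(P)-k["position"]); return np.c_[k["fx"]*p[:,0]/p[:,2]+k["cx"],k["fy"]*p[:,1]/p[:,2]+k["cy"]]
def at_z(k,uv,z):
    d=cam(k).apply([(uv[0]-k["cx"])/k["fx"],(uv[1]-k["cy"])/k["fy"],1.]); p=k["position"]; return p+d*(z-p[2])/d[2]
def see(c,things):
    im=vision.snapshot(c)
    for t in things: print(t,[(np.round(d["at"],4),round(d["score"],2)) for d in models.mark_of(t,c)[:3]])
    return im
def save(n,im): cv2.imwrite(f"pics/{n}.png",cv2.cvtColor(im,cv2.COLOR_RGB2BGR))
def st(): print("t",round(T.current_t(),2),"p",np.round(T.current_ee_pos(),4),"F",np.round(T.current_wrist_force(),1),"M",np.round(T.current_torque(),2),"open",round(T.current_opening(),4),"ff",np.round(T.current_finger_force(),1),"j6",round(T.current_joints()[5],2))
E
python3 - <<'E'
from h import *
k=vision.get_calibration("scene"); ax=np.array([.516,-.093])
for h in (.08,.09,.1):
    a=np.arange(0,360,1.); P=np.c_[ax[0]+.0455*np.cos(np.radians(a)),ax[1]+.0455*np.sin(np.radians(a)),np.full(360,h)]
    d=np.linalg.norm(proj(k,P)-[300.9,238.4],axis=1); i=d.argmin(); print("mark",h,a[i],d[i])
r.move_to([.50,-.10,.33],rot(-23)); gripper_to(.045)
st()
im=see("wrist",["lid","lid_bar","lid_lug","canister"]); save("c",im)
k=vision.get_calibration("wrist"); print(k); print(proj(k,[.516,-.093,.16]))
E
```

```text
mark 0.08 244.0 0.4991781015627271
mark 0.09 241.0 2.952830101043924
mark 0.1 239.0 5.479219317420169
t 4.26 p [ 0.5  -0.1   0.33] F [-0.1  0.7 -0.9] M [-0.02  0.1  -0.08] open 0.045 ff 0.0 j6 0.07
lid [(array([0.5213, 0.0487, 0.0025]), 0.93), (array([ 0.3441, -0.1117,  0.0009]), 0.73), (array([ 0.5162, -0.0997,  0.1078]), 0.58)]
lid_bar [(array([ 0.5177, -0.0845,  0.1589]), 0.8), (array([0.5209, 0.0503, 0.0334]), 0.65), (array([ 0.3433, -0.1103,  0.0517]), 0.64)]
lid_lug [(array([0.5013, 0.0285, 0.0079]), 0.88), (array([ 0.3344, -0.1407,  0.0083]), 0.63)]
canister [(array([ 0.5309, -0.0616,  0.1147]), 0.71)]
{'fx': 284.5805413918205, 'fy': 284.5805413918205, 'cx': 252.45250121616027, 'cy': 192.35181424089856, 'position': array([ 0.53145118, -0.0255252 ,  0.48565578]), 'orientation': array([ 0.13658541,  0.97037772, -0.19726556, -0.02824553])}
[[263.11526014 171.38007455]]
```

View pics/c.png

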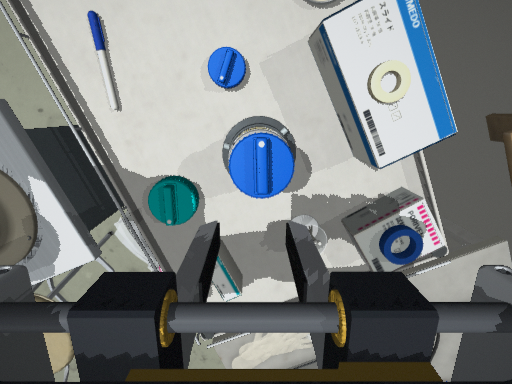

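The wrist view shows the blue lid at about (262,168), with the bar running from the white dot (262,144) to about (262,193). I'll zoom in on the canister in all three views to find the closing marks.

```bash
python3 - <<'E'
from h import *
out=[]
for n,c,(du,dv) in (("a0","scene",(0,10)),("a1","side",(0,10)),("c","wrist",(0,-10))):
    im=cv2.imread(f"pics/{n}.png"); k=vision.get_calibration(c)
    u,v=(proj(k,[.516,-.093,.12])[0]+[du,dv]).astype(int); print(c,u-(33 if c!="wrist" else 45),v-(38 if c!="wrist" else 50))
    w,h=(33,38) if c!="wrist" else (45,50)
    out.append(cv2.resize(im[v-h:v+h,u-w:u+w],(265,305) if c!="wrist" else (265,294),interpolation=cv2.INTER_CUBIC))
out[2]=cv2.copyMakeBorder(out[2],0,11,0,0,cv2.BORDER_CONSTANT)
cv2.imwrite("pics/d.png",np.hstack(out))
# overlay predictions of dark marks? bar blob
im=cv2.imread("pics/c.png"); k=vision.get_calibration("wrist")
for uv,z in (((262,144),.155),((262,193),.166)): print(np.round(at_z(k,uv,z),4))
E
```

```text
scene 261 184
side 265 165
wrist 217 105
[ 0.5268 -0.0638  0.155 ]
[ 0.5053 -0.1151  0.166 ]
```

View pics/d.png

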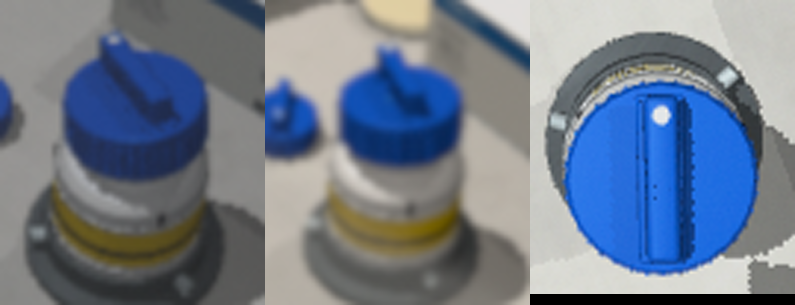

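```bash
python3 - <<'E'
from h import *
from scipy.optimize import least_squares
ks=[vision.get_calibration(c) for c in("scene","side")]; uv=np.array([[301.1,238.3],[300.9,217.]])
def P(a,h,ax): return [ax[0]+.0455*np.cos(a),ax[1]+.0455*np.sin(a),h]
for ax in ((.516,-.093),(.514,-.095),(.519,-.091)):
    s=least_squares(lambda x: np.ravel([proj(k,P(x[0],x[1],ax))[0]-u for k,u in zip(ks,uv)]),[4.2,.09]); print(ax,np.degrees(s.x[0]),s.x[1],np.round(s.fun,1))
k=vision.get_calibration("wrist")
e=[at_z(k,(261.9,138.2),.156),at_z(k,(261.9,194.),.167)]; print(np.round(e,4),np.mean(e,0),np.linalg.norm(e[0]-e[1]))
# holder circle (dark) centre in the wrist image from its visible left/top/right edge
see("wrist",["lid_bar","canister"]); see("side",["lid_bar","canister"]); see("scene",["lid_bar","canister"])
E
```

```text
(0.516, -0.093) 244.7781929686065 0.07789023418307871 [-0.2  0.1  0.2 -0.1]
(0.514, -0.095) 244.55378559837632 0.0811798292179254 [-0.   0.2  0.1 -0.2]
(0.519, -0.091) 244.0954587143911 0.07406887936953262 [-0.3 -0.1  0.3  0.1]
[[ 0.5293 -0.0576  0.156 ]
 [ 0.5048 -0.1159  0.167 ]] [ 0.5170153  -0.08671498  0.1615    ] 0.06417711936941076
lid_bar [(array([ 0.5162, -0.0854,  0.1586]), 0.73), (array([ 0.3481, -0.1095,  0.0494]), 0.71), (array([0.5175, 0.0511, 0.0334]), 0.57)]
canister []
lid_bar [(array([ 0.3497, -0.1141,  0.0567]), 0.84), (array([ 0.5126, -0.0855,  0.1605]), 0.65), (array([0.5183, 0.0461, 0.0388]), 0.64)]
canister [(array([ 0.5162, -0.0928, -0.0021]), 0.93)]
lid_bar [(array([0.5216, 0.0448, 0.0317]), 0.97), (array([ 0.3525, -0.1117,  0.0521]), 0.94), (array([ 0.5168, -0.0873,  0.1615]), 0.92)]
canister [(array([ 0.5155, -0.0951,  0.002 ]), 0.97)]
```

```bash
cat >> h.py <<'E'
AX=np.array([.5150,-.0940])
def dirv(a): return np.array([np.cos(np.radians(a)),np.sin(np.radians(a))])
E
python3 - <<'E'
from h import *
p=AX+.008*dirv(67.3)
r.move_to([*p,.20],rot(-22.7))
gripper_to(.045)
print(r.move_l([*p,.168],vel=.04,guard=4)); st()
gripper_to(0,f_grip=10); st()
E
```

```text
False
t 6.72 p [ 0.5183 -0.0867  0.1682] F [0.4 0.7 0.6] M [-0.06  0.11 -0.01] open 0.0452 ff 0.0 j6 0.1
t 7.3 p [ 0.5181 -0.0866  0.1681] F [-0.3  0.1 -0.5] M [-0.03  0.12 -0.04] open 0.0136 ff 10.0 j6 0.1
```

```bash
cat >> h.py <<'E'
def turn(a0,a1,z0,rate,step=8,rad=0.,flim=12,mlim=9,vel=.02):
    """turn lid from yaw a0 to a1 about AX, z follows rate (m/rad); stop on force or moment"""
    n=max(1,int(np.ceil(abs(a1-a0)/step)))
    for i in range(1,n+1):
        a=a0+(a1-a0)*i/n; z=z0+rate*np.radians(a-a0)
        r.move_l([*(AX+rad*dirv(a)),z],rot(a-90),vel=vel)
        F=T.current_wrist_force(); M=T.current_torque()
        print(round(a,1),round(z,4),"F",np.round(F,1),"M",np.round(M,2),round(T.current_t(),2))
        if np.linalg.norm(F)>flim or abs(M[2])>mlim: print("STOP"); break
    return a,z
E
python3 - <<'E'
from h import *
turn(67.3,92.3,.168,.0038,step=5,rad=.008,mlim=.6); st()
E
```

```text
72.3 0.1683 F [-0.6  0.8  0.4] M [-0.03  0.03  0.02] 7.55
77.3 0.1687 F [0.1 0.3 0.6] M [-0.04  0.1   0.01] 7.8
82.3 0.169 F [-1.2 -0.7  1.8] M [0.04 0.16 0.09] 8.05
87.3 0.1693 F [-0.8 -0.9  1.3] M [-0.04  0.17  0.  ] 8.3
92.3 0.1697 F [ 0.2 -0.   1. ] M [0.02 0.01 0.02] 8.55
t 8.55 p [ 0.5148 -0.086   0.1697] F [ 0.2 -0.   1. ] M [0.02 0.01 0.02] open 0.0144 ff 10.0 j6 -0.33
```

```bash
python3 - <<'E'
from h import *
a,z=turn(92.3,116,.1697,.0038,step=6,rad=.008,mlim=.6)
if a==116: a,z=turn(a,150,z,0,step=6,rad=.008,mlim=.6)
st(); save("e",see("side",["lid","lid_bar","lid_lug"]))
E
```

```text
98.2 0.1701 F [ 0.1 -0.5  0.7] M [ 0.06  0.08 -0.01] 8.8
104.2 0.1705 F [-0.5 -0.1  0.9] M [ 0.    0.09 -0.03] 9.05
110.1 0.1709 F [-0.7  0.6  0.5] M [-0.04  0.16 -0.01] 9.3
116.0 0.1713 F [-0.7  0.1  0.8] M [ 0.05  0.11 -0.04] 9.55
121.7 0.1713 F [ 0.7 -0.4  1.4] M [0.12 0.06 0.02] 9.8
127.3 0.1713 F [-0.   0.1  1.4] M [ 0.01  0.08 -0.01] 10.05
133.0 0.1713 F [ 0.4 -0.2  2.4] M [0.01 0.05 0.  ] 10.3
138.7 0.1713 F [ 0.4 -1.   3.1] M [ 0.08  0.07 -0.  ] 10.55
144.3 0.1713 F [-0.  -0.1  2.6] M [-0.03  0.08 -0.08] 10.8
150.0 0.1713 F [ 0.9 -0.2  2.7] M [-0.1   0.12  0.  ] 11.05
t 11.05 p [ 0.508  -0.0902  0.1713] F [ 0.9 -0.2  2.7] M [-0.1   0.12  0.  ] open 0.0141 ff 10.0 j6 -1.35
lid [(array([0.5185, 0.0484, 0.002 ]), 0.85), (array([ 0.3456, -0.1092, -0.0006]), 0.83), (array([ 0.5122, -0.0903,  0.1138]), 0.67)]
lid_bar [(array([ 0.3484, -0.1111,  0.0519]), 0.88), (array([0.5182, 0.0496, 0.0376]), 0.71), (array([ 0.5055, -0.0916,  0.1657]), 0.64)]
lid_lug [(array([ 0.3369, -0.1407,  0.0074]), 0.66), (array([0.4977, 0.0291, 0.0076]), 0.63), (array([ 0.4875, -0.0757,  0.1191]), 0.55)]
```

```bash
python3 - <<'E'
from h import *
gripper_to(.04); r.hold(.3)
p=T.current_ee_pos(); r.move_l([AX[0],AX[1],.24],rot(60),vel=.15); st()
for c in("scene","side","wrist"):
    im=see(c,["lid_bar","lid","lid_lug"]); save("f_"+c,im)
k=vision.get_calibration("wrist"); u,v=proj(k,[*AX,.15])[0].astype(int); print(u,v)
k=vision.get_calibration("scene"); a,b=proj(k,[*AX,.13])[0].astype(int)
A=cv2.imread("pics/f_wrist.png")[max(0,v-75):v+75,max(0,u-75):u+75]; B=cv2.imread("pics/f_scene.png")[b-38:b+38,a-38:a+38]
cv2.imwrite("pics/f.png",np.hstack([cv2.resize(x,(390,390),interpolation=cv2.INTER_CUBIC) for x in(A,B)])); print(A.shape)
E
```

```text
t 12.76 p [ 0.5145 -0.0938  0.2394] F [-0.8  0.9 -0.4] M [-0.02  0.01 -0.04] open 0.04 ff 0.0 j6 -1.36
lid_bar [(array([ 0.3526, -0.1141,  0.0504]), 0.97), (array([0.5201, 0.0451, 0.0345]), 0.94), (array([ 0.5128, -0.0946,  0.1601]), 0.56)]
lid [(array([ 0.3453, -0.1105, -0.0035]), 0.86), (array([0.5187, 0.0453, 0.0011]), 0.82), (array([ 0.5138, -0.0958,  0.1057]), 0.71)]
lid_lug [(array([ 0.49  , -0.0722,  0.1168]), 0.92), (array([ 0.3341, -0.141 ,  0.0103]), 0.69), (array([0.5024, 0.0296, 0.0074]), 0.65)]
lid_bar [(array([ 0.5113, -0.0947,  0.1603]), 0.97), (array([ 0.3509, -0.1154,  0.0515]), 0.77), (array([0.5198, 0.0473, 0.0358]), 0.71)]
lid [(array([ 0.3481, -0.1073, -0.0044]), 0.94), (array([ 0.5134, -0.0924,  0.1069]), 0.78), (array([0.5169, 0.0496, 0.0035]), 0.74)]
lid_lug [(array([0.4999, 0.0313, 0.0062]), 0.8), (array([ 0.487 , -0.0747,  0.1159]), 0.59), (array([ 0.3351, -0.1425,  0.007 ]), 0.58)]
lid_bar [(array([ 0.5102, -0.0959,  0.1607]), 0.89), (array([ 0.3483, -0.1098,  0.0496]), 0.71), (array([0.5202, 0.0483, 0.0377]), 0.64)]
lid [(array([ 0.5188,  0.0482, -0.0013]), 0.95), (array([ 0.5175, -0.0956,  0.1046]), 0.82), (array([ 0.3468, -0.1109,  0.0012]), 0.61)]
lid_lug [(array([ 0.3322, -0.1396,  0.0089]), 0.89), (array([0.5016, 0.0314, 0.0049]), 0.82), (array([ 0.4895, -0.0754,  0.1185]), 0.6)]
252 203
(150, 150, 3)
```

View pics/f.png

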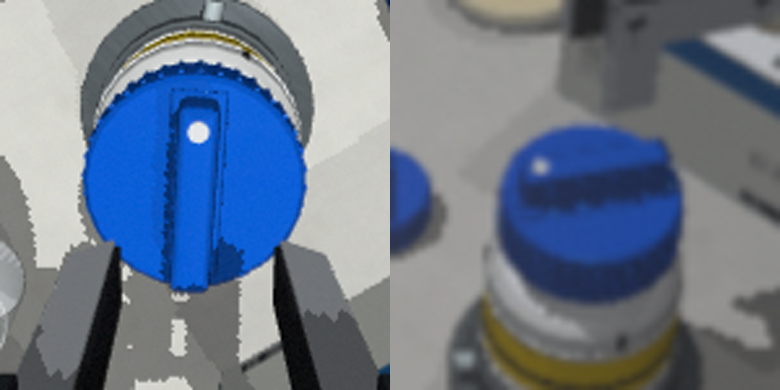

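The lid looks close to level (scene crop, rim at about (500–683, 235)). The second closing mark shows at (247,55) in the wrist crop. I'll fit a lid model to the masks to check the tilt and the yaw.

```bash
cat >> h.py <<'E'
from scipy.optimize import minimize
def lidpts():
    a=np.radians(np.arange(0,360,6)); c=np.c_[np.cos(a),np.sin(a)]*.0405
    b=np.array([[sx*.033,sy*.007,.052] for sx in(1,-1) for sy in(1,-1)])
    return np.vstack([np.c_[c,0*a],np.c_[c,0*a+.031],b])
def fit_lid(yaw,x0,cams=("scene","side")):
    L=lidpts(); obs=[]
    for c in cams:
        vision.snapshot(c); k=vision.get_calibration(c); best=None
        for d in models.regions_of("lid",c):
            m=d["pixels"].astype(np.uint8); v,u=np.nonzero(m); e=proj(k,[*x0[:2],x0[2]+.03])[0]
            if len(u) and np.hypot(u.mean()-e[0],v.mean()-e[1])<12: best=m; break
        print(c,"mask",None if best is None else int(best.sum()))
        if best is not None: obs.append((k,best))
    def hull(x,k,S=4):
        rz=R.from_rotvec([x[3],x[4],0])*R.from_euler("z",yaw,degrees=True)
        uv=proj(k,rz.apply(L)+x[:3])
        return cv2.convexHull(((uv+.5)*S).astype(np.float32))
    def cost(x):
        s=0
        for k,m in obs:
            M=np.zeros((384*4,512*4),np.uint8); cv2.fillConvexPoly(M,hull(x,k).astype(np.int32),1)
            cv_=cv2.resize(M.astype(np.float32),(512,384),interpolation=cv2.INTER_AREA)
            s+=np.abs(cv_-m).sum()/m.sum()
        return s
    best=None
    for t in ((0,0),tuple(.17*np.array([-np.sin(np.radians(yaw)),np.cos(np.radians(yaw))]))):
        x=np.array([*x0,*t]); sx=np.vstack([x]+[x+d for d in np.diag([.004,.004,.004,.06,.06])])
        o=minimize(cost,x,method="Nelder-Mead",options=dict(initial_simplex=sx,maxfev=500,xatol=1e-4,fatol=1e-4))
        print("fit pos",np.round(o.x[:3],4),"tilt deg (world rotvec)",np.round(np.degrees(o.x[3:]),1),"cost",round(o.fun,3),"start",round(cost(x),3))
E
python3 - <<'E'
from h import *
k=vision.get_calibration("wrist")
f=lambda c:(177+c[0]/2.6-.5,128+c[1]/2.6-.5)
d,e=at_z(k,f((198,132)),.16),at_z(k,f((190,290)),.16); print("yaw",np.degrees(np.arctan2(*(d-e)[1::-1])),d,e)
m=at_z(k,f((247,55)),.079); print("mark",m,np.degrees(np.arctan2(m[1]-AX[1],m[0]-AX[0])),np.hypot(*(m[:2]-AX)))
fit_lid(150,[.514,-.094,.108])
E
```

```text
yaw 147.19707899159647 [ 0.49289825 -0.08077189  0.16      ] [ 0.54028575 -0.11131447  0.16      ]
mark [ 0.49055646 -0.05527591  0.079     ] 122.26106701333555 0.045793463481339496
scene mask 1024
side mask 750
fit pos [ 0.5121 -0.0959  0.1049] tilt deg (world rotvec) [-2.4  3.7] cost 0.116 start 0.233
fit pos [ 0.513  -0.0969  0.1051] tilt deg (world rotvec) [-5.   1.7] cost 0.108 start 0.316
```

```bash
python3 - <<'E'
from h import *
gripper_to(0); c=np.array([.514,-.0948])
for s in (.016,-.016):
    p=c+s*dirv(149)
    r.move_l([*p,.196],rot(60),vel=.15)
    g=r.move_l([*p,.176],vel=.02,guard=2.5); z=T.current_ee_pos()[2]-r.nose_length
    print(s,g,"top z",round(z,4),np.round(T.current_wrist_force(),1),round(T.current_t(),2))
    r.move_l([*p,.196],vel=.1)
E
```

```text
0.016 True top z 0.1611 [0.6 0.5 3.3] 15.37
-0.016 True top z 0.161 [ 0.2 -0.6  4.2] 16.59
```

Both bar ends read 161 mm, so the lid is level with its origin at 109 mm, in the thread start. The marks at 122° and 244° put the tight position at about 2° yaw. Next is screwing it down.

```bash
python3 - <<'E'
from h import *
a0=149.
gripper_to(.04); r.move_l([*AX,.19],rot(a0-90),vel=.15); r.move_l([*AX,.168],vel=.05,guard=4)
gripper_to(0,f_grip=12); st()
turn(a0,a0-100,.168,.0038,step=10,mlim=.6,flim=10,vel=.02); st()
E
```

```text
t 19.0 p [ 0.5152 -0.0941  0.1683] F [-0.4  1.1  2.3] M [-0.02  0.09 -0.01] open 0.0139 ff 11.8 j6 -1.34
139.0 0.1673 F [ 0.7 -0.1  3. ] M [-0.11  0.02 -0.02] 19.32
129.0 0.1667 F [0.2 0.4 4. ] M [-0.08  0.04 -0.01] 19.65
119.0 0.166 F [0.3 0.4 4.2] M [-0.04  0.05 -0.04] 19.98
109.0 0.1653 F [0.2 0.1 5.9] M [-0.15  0.06 -0.1 ] 20.3
99.0 0.1647 F [-0.1 -1.3  5.2] M [-0.2   0.05 -0.09] 20.62
89.0 0.164 F [-0.7 -1.1  5.7] M [-0.27  0.16 -0.08] 20.95
79.0 0.1634 F [-1.2 -1.2  5.9] M [-0.18  0.24 -0.08] 21.27
69.0 0.1627 F [-0.  -0.7  4.5] M [-0.18  0.24 -0.11] 21.6
59.0 0.162 F [-1.  -1.6  5.2] M [-0.2   0.35 -0.12] 21.93
49.0 0.1614 F [-1.2 -0.   5. ] M [-0.06  0.28 -0.02] 22.25
t 22.25 p [ 0.5148 -0.094   0.1614] F [-1.2 -0.   5. ] M [-0.06  0.28 -0.02] open 0.0141 ff 12.0 j6 0.4
```

```bash
python3 - <<'E'
from h import *
gripper_to(.03); r.hold(.2); gripper_to(0,f_grip=40); st()
a,z=turn(49,17,.1614,.0006,step=8,mlim=1.5,flim=20)
if a<=17.1: turn(17,-12,z,0,step=3,mlim=1.5,flim=20)
st()
E
```

```text
t 23.32 p [ 0.515  -0.094   0.1614] F [0.3 0.3 0.2] M [-0.07  0.06  0.01] open 0.0137 ff 40.0 j6 0.4
41.0 0.1613 F [-0.7  0.3  1.7] M [ 0.06  0.33 -0.02] 23.62
33.0 0.1612 F [-1.8  0.2  2.6] M [ 0.16  0.35 -0.05] 23.91
25.0 0.1611 F [-1.3 -0.1  2.5] M [ 0.24  0.32 -0.04] 24.2
17.0 0.1611 F [-1.   1.   3.8] M [ 0.35  0.4  -0.03] 24.49
14.1 0.1611 F [-2.   1.   4.5] M [ 0.38  0.33 -0.04] 24.74
11.2 0.1611 F [-0.6  1.6  5.3] M [ 0.39  0.34 -0.1 ] 24.99
8.3 0.1611 F [-1.5  2.4  5.4] M [ 0.35  0.24 -0.09] 25.24
5.4 0.1611 F [-1.   2.   4.9] M [ 0.31  0.33 -0.05] 25.49
2.5 0.1611 F [-2.   0.8  6. ] M [0.17 0.5  0.07] 25.74
-0.4 0.1611 F [-3.3  1.4  6. ] M [0.09 0.59 0.31] 25.99
-3.3 0.1611 F [-4.4  0.   7.6] M [0.17 0.73 0.52] 26.24
-6.2 0.1611 F [-5.1  1.3  7.4] M [0.21 0.73 0.84] 26.49
-9.1 0.1611 F [-3.3  0.1  6.7] M [0.17 0.64 0.88] 26.74
-12.0 0.1611 F [-3.2  0.2  6.4] M [0.12 0.55 0.82] 26.99
t 26.99 p [ 0.5143 -0.0947  0.1612] F [-3.2  0.2  6.4] M [0.12 0.55 0.82] open 0.0148 ff 42.8 j6 1.46
```

The torque rose firmly from about 2°, which is the predicted mark, and then plateaued. I'll let go and check.

```bash
python3 - <<'E'
from h import *
gripper_to(.04); p=T.current_ee_pos(); r.move_l([*AX,.19],vel=.1); gripper_to(0)
for s in (.016,-.016):
    q=AX+s*dirv(0)
    r.move_l([*q,.187],rot(-90),vel=.15)
    g=r.move_l([*q,.170],vel=.02,guard=2.5); print(s,g,"top z",round(T.current_ee_pos()[2]-r.nose_length,4),round(T.current_t(),2))
    r.move_l([*q,.187],vel=.1)
r.move_l([AX[0]-.02,AX[1],.30],rot(-60),vel=.2); gripper_to(.04)
im=see("wrist",["lid_bar","lid_lug","lid"]); save("g",im); k=vision.get_calibration("wrist")
u,v=proj(k,[*AX,.14])[0].astype(int); print(u-60,v-60)
cv2.imwrite("pics/g2.png",cv2.resize(cv2.imread("pics/g.png")[v-60:v+60,u-60:u+60],None,fx=5,fy=5,interpolation=cv2.INTER_CUBIC))
for c in("scene","side"): see(c,["lid_bar","lid_lug","lid","stain_jar","swab_pot","slide_box","marker"])
st()
E
```

```text
0.016 True top z 0.1542 29.63
-0.016 True top z 0.1542 30.75
lid_bar [(array([ 0.3465, -0.1081,  0.0506]), 0.8), (array([0.5199, 0.051 , 0.0318]), 0.77), (array([ 0.5166, -0.0945,  0.1523]), 0.6)]
lid_lug [(array([ 0.3321, -0.139 ,  0.0054]), 0.65), (array([0.5021, 0.0271, 0.0052]), 0.61), (array([ 0.556 , -0.098 ,  0.1127]), 0.6)]
lid [(array([ 0.5162, -0.0977,  0.0991]), 0.82), (array([ 0.5171,  0.0485, -0.0012]), 0.79), (array([ 0.5512, -0.0871,  0.1071]), 0.7)]
201 108
lid_bar [(array([ 0.3513, -0.1084,  0.0538]), 0.79), (array([0.5221, 0.0453, 0.0352]), 0.73), (array([ 0.5161, -0.0936,  0.1546]), 0.62)]
lid_lug [(array([0.5052, 0.031 , 0.0062]), 0.91), (array([ 0.3332, -0.1453,  0.0095]), 0.86), (array([ 0.5545, -0.0917,  0.1071]), 0.67)]
lid [(array([ 0.5165,  0.0434, -0.0037]), 0.88), (array([ 0.3451, -0.1092, -0.0039]), 0.83), (array([ 0.5156, -0.0941,  0.1023]), 0.8)]
stain_jar [(array([0.4173, 0.2599, 0.0027]), 0.58)]
swab_pot [(array([ 5.375e-01, -2.510e-01, -5.000e-04]), 0.95)]
slide_box [(array([ 0.3746, -0.2583,  0.0012]), 0.86)]
marker [(array([ 0.3499,  0.1272, -0.0013]), 0.72), (array([ 0.5521, -0.0937,  0.1095]), 0.63)]
lid_bar [(array([ 0.5138, -0.0976,  0.1546]), 0.87), (array([0.5154, 0.0491, 0.0354]), 0.66), (array([ 0.3472, -0.113 ,  0.0521]), 0.65)]
lid_lug [(array([0.5022, 0.0286, 0.01  ]), 0.8), (array([ 0.3347, -0.1401,  0.0075]), 0.79), (array([ 0.5537, -0.0974,  0.1118]), 0.75)]
lid [(array([ 0.5176, -0.0913,  0.1026]), 0.95), (array([ 0.3471, -0.1082, -0.0017]), 0.95), (array([0.5161, 0.049 , 0.0014]), 0.56)]
stain_jar [(array([4.165e-01, 2.569e-01, 2.000e-04]), 0.76)]
swab_pot [(array([ 0.5347, -0.2537,  0.0019]), 0.96)]
slide_box [(array([ 0.3735, -0.2613, -0.0024]), 0.67), (array([0.3508, 0.1323, 0.0019]), 0.53)]
marker [(array([0.3506, 0.1324, 0.0016]), 0.59)]
t 33.49 p [ 0.495 -0.094  0.3  ] F [-0.3 -0.4 -1. ] M [0.02 0.16 0.  ] open 0.0401 ff 0.0 j6 0.72
```

View pics/g2.png

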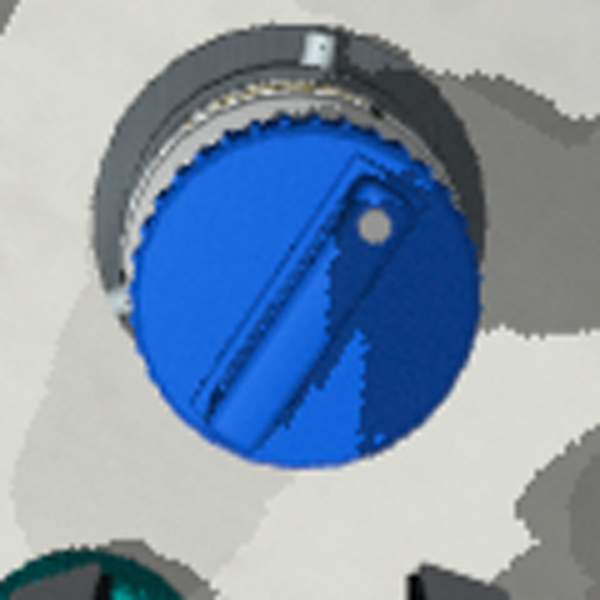

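The lid is level, with both bar ends at 154.2 mm. The white dot at (375,225) points toward a dark closing mark at about (377,112). I'll compute both azimuths.

```bash
python3 - <<'E'
from h import *
k=vision.get_calibration("wrist"); f=lambda c:(201+c[0]/5-.4,108+c[1]/5-.4)
d,e=at_z(k,f((375,225)),.154),at_z(k,f((232,428)),.154); m=at_z(k,f((377,112)),.079)
print(d,e,"yaw",np.degrees(np.arctan2(*(d-e)[1::-1])),"mark",np.degrees(np.arctan2(m[1]-AX[1],m[0]-AX[0])),np.hypot(*(m[:2]-AX)))
E
```

```text
[ 0.53968104 -0.09597813  0.154     ] [ 0.48556199 -0.0919419   0.154     ] yaw -4.265253287995619 mark 2.882468822734962 0.04380115991393728
```

```bash
python3 -c "
from h import *
print(r.sign_off()); st()"
```

```text
the job is handed in; nothing more can be done
None
the job is handed in; nothing more can be done
```

The job is handed in at about 34 s of the 64 s. I backed the lid off until it dropped level, then screwed it clockwise to a firm stop and let go. It sits level at about 102 mm, with its dot about 7° from a closing mark (limit 15°), and the other items show no movement beyond measurement error.

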